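Test the conveyor's stop button and put it back in service

TASK

Test the sample conveyor's emergency stop: press the red mushroom button on the yellow box down until it latches, and take the finger off so that it stays in by itself. Then twist it clockwise by pushing one of its lugs sideways until it pops out again, and let it turn back; after that press the green button fully down and let it come up. Push gently with the fingertips, grip and lift nothing, do not press the blue button, and leave everything else standing where it is.

Things in the scene. Friction and masses are not known exactly. Their poses are not given: they have to be found in the camera images.
- stop_station: fixed yellow box of the stop button, 110x110x55 mm, yaw up to 0.5 rad either way, origin at the centre of its underside; the red button stands upright on its middle, over a black collar 48 mm wide and 6 mm high
- stop_hub (a point): centre of the top (flat, 32 mm wide, then domed) of the red mushroom button, 96 mm above the bench when out; sinks and turns with it. z up, x along the middle of one of three equal lugs (others at 120 and 240 degrees). Head 55 mm across; each lug is a radial block 14 mm wide reaching to 45 mm from the axis, from 4.5 to 22.5 mm below this point. The head is 12 mm (latched 5 mm) above the collar
- stop_press (a joint): how far the red button is pressed, m: 0 out, about 0.007 latched, 0.0085 hard stop. It must go past about 0.0075 to latch, else it springs back out. It resists with about 2 N at first and about 5 N at most before the stop, but meeting it at more than 10 mm/s gives a short peak of 10 N or more. Press the middle of the top straight down
- stop_twist (a joint): turn of the red head, rad: 0 at rest, grows clockwise seen from above, stop at 0.7. A light spring (0.02 to 0.06 N m) turns it back. Latched in, the button is released and pops out when turned to about 0.4
- green_button_top (a point): centre of the flat top of the green push button, 32 mm across, 62 mm above the bench when up, on a fixed grey box 70x70x40 mm with a black ring 48 mm wide, 12 mm high round the button. Green and blue may stand to the left or right of the yellow box.
- green_button (a joint): how far the green button is pressed, m: 0 up, 0.006 fully down; springy, 5 N to go fully down; comes up by itself
- blue_button_top (a point): centre of the top of the blue push button, same size and box as the green one; not to be pressed
- blue_button (a joint): how far the blue button is pressed, m: 0 up, 0.006 fully down
- wash_bottle: loose white wash bottle, 76x63x156 mm, origin at the centre of its underside; bystander
- bench_timer: loose white count-down timer on its stand, 39x68x62 mm, origin at the centre of its underside; bystander
- pen: loose white marker with blue cap lying flat, 12x133x13 mm, origin at its underside; bystander
- conveyor: fixed aluminium sample conveyor along the back of the bench, 90 mm deep, 570 mm long with its grey motor box, belt 59 mm above the bench, carrying tubes in pucks that reach to 180 mm; origin under its middle
- tall_bottle: loose taller white wash bottle, 80x71x189 mm, origin at the centre of its underside; bystander

How it is judged (in metres and radians):
On the way, in this order (a step that is already met when the one before it is completed fails the run):
1. the red button is latched in and stays in with no finger on it (value of joint stop_press above 0.0045 m and contact force between the arm and stop_station below 0.2 N), for 0.2 s.
2. the red button, twisted, has popped out and turned back (value of joint stop_press below 0.0015 m and value of joint stop_twist below 0.1 rad), for 0.2 s.
3. the green button is pressed fully down (value of joint green_button above 0.0045 m), for 0.05 s.
At the end, for the whole second after the job is handed in: The red button is out (within 1.5 mm) and turned back (within 0.1 rad), the green and blue buttons are up (within 1 mm), and the bottles and the timer stand upright (all of step 2 and value of joint each of green_button, blue_button below 0.001 m and angle between each of wash_bottle, tall_bottle's own z axis and vertical below 0.2 rad and angle between bench_timer's own z axis and vertical below 0.3 rad); the robot touches nothing.
It fails at once if the blue button is pressed (more than 2 mm) (value of joint blue_button above 0.002 m).
It fails at once if the red button or its box is forced or squeezed with more than 40 N (contact force between the arm and stop_station above 40 N).
It fails at once if a bystander is lifted or shifted by more than 25 mm (distance of any of wash_bottle, tall_bottle, bench_timer, pen from where it was at the start of the episode above 0.025 m).
It also fails if it takes over 64 s, if anything falls off the work surface, if the arm or the gripper's body presses on something with over 40 N, if the wrist force passes 120 N, or if a joint passes its speed limit or range.

ROBOT

A 6-joint arm with a two-finger parallel gripper is mounted at the origin on the work surface; the furniture and walls round the work are solid. World frame = base frame: x ahead of the robot, y to its left, z up, the work surface at z = 0. Lengths are in mm, angles in rad, forces in N, time in s.
With the tool pointing down it reaches from about 275 to 750 mm from the base axis. Payload 10.2 kg.
Tool frame: the origin (TCP) lies at the very end of the fingers, on their centre line; the grasp point (between the pads) lies 19 mm behind it; z points along the fingers, y is the line along which they close (so a half turn about z gives the same grasp; the last joint's range is limited). The gripper opens to 85 mm and grips with 20 to 120 N. Pads are 22 mm wide; open, the fingers measure 114 mm over their backs; the gripper's body (76 mm by 85 mm) begins 54 mm behind the grasp point. The pads swing forward as they close: fully open they stand 13 mm farther back than shut.
Start: joints at [0.895, 0.313, 1.498, -0, 1.331, -0.223], TCP at [229.693, 472.094, 231.294] pointing down, gripper open.
Joint ranges: [-2.94, 2.94], [-0.97, 2.17], [0.19, 2.56], [-1.23, 4.37], [0.02, 3.11], [-2.88, 2.88]. Speed limits (rad/s): [2.39, 2.39, 3.01, 3.14, 3.14, 3.14].

INTERFACE

Orientations are given as a unit quaternion [w, x, y, z].
In Python, from rig import ctrl, optics gives the robot as it stands. The module is installed in compiled form; this text tells all that it offers.
- The arm moves only by the shell command python3 -m handwheel 'ROWS' [FORCE]. ROWS is JSON, a list that holds one entry, the list of rows, each a list of 5 numbers: the gripper command: -1 is fully open, 1 is shut, values between are in proportion, then the shift along the world's x, y, z in units of 50 mm (1.0 is 50 mm), then the turn about the world's z in units of 8 degrees (1.0 is 8 degrees). In form: [[[gripper, tx, ty, tz, twist], ...]]. A call has 1 to 10 rows; each row shifts and turns the commanded pose from where the row before left it; what a row does not reach is not made up. A row lasts 1/10 s, in which the tool goes at most 50 mm and 8.59 degrees, less where a joint would pass 70% of its speed; a pose out of reach is approached as far as the arm can. A call is refused whole if a number of a shift passes 1 or a number of a turn 1, either way. A call with a gripper value outside its range is refused whole. The fingers move at their own pace and stop on an object; FORCE is the grip in N (left out, the last holds). Time passes only in rows, so rows that do not move let the fingers close. It gives the time, the measured TCP pose, the force, the opening and the grip force at its end, in the units of the state.
- ctrl.sense(): the state, without advancing time (a new reading comes with each control period).
- optics.capture(name): name is "scene" or "top" or "wrist"; returns a dict with "img" (420x560x3 uint8, blue, green, red), "K" (3x3 intrinsics, pixels), "R" (3x3) and "t" (3): a world point X has camera coordinates R X + t. Camera axes: x right, y down, z forward; pixel columns grow to the right and rows downward; lengths in mm; the calibration is good to about 2 mm. A picture is of the moment at which its call begins. There is no depth.
- ctrl.finish_job(): hands the job in; it is judged then, once.
The state is a dict: "time_s": time; "joints": joint angles; "dq": joint speeds; "tau": joint torques, N m; "eef_pos": TCP position; "ee_rot": TCP orientation; "force": force on the tool from outside, world axes, zero at the start; "wrist_torque": the same for the moment, N m; "grip_width": opening from 0.0 (shut) to 1.0 (fully open); "grip_force": force on a finger pad.
Only numpy, scipy, OpenCV 4.12 (cv2) and the standard library are available. Lean on these libraries where they do the work, as an engineer would, in place of code of your own. Each camera call takes 0.05 s, during which the arm holds its last target. There are 200 camera calls.

## Working session

There is one attempt and no reset: what is moved stays moved. The work goes in short steps, Python scripts to look and compute and a shell command to move; the robot and the scene stay as the last step left them, time stands still between calls to the robot, and variables do not carry over. Pictures are saved under pics/ and viewed, at most 14 in all, crops included, and the job is handed in when it is done.

```bash
mkdir -p pics; cat > h.py <<'E'
import numpy as np, cv2
from rig import ctrl, optics
def snap(n, f, crop=None, s=1):
    c=optics.capture(n); im=c["img"]
    np.savez('pics/'+f+'.npz',**c)
    if crop: x0,y0,x1,y1=crop; im=im[y0:y1,x0:x1]
    if s!=1: im=cv2.resize(im,None,fx=s,fy=s,interpolation=cv2.INTER_CUBIC)
    cv2.imwrite('pics/'+f+'.png',im); return c
def ray(c,u,v,z):
    K,R,t=c["K"],c["R"],c["t"]
    d=R.T@np.linalg.solve(K,[u,v,1.]); o=-R.T@np.ravel(t)
    return o+d*(z-o[2])/d[2]
def proj(c,X):
    p=c["K"]@(c["R"]@np.array(X,float)+np.ravel(c["t"])); return p[:2]/p[2]
E
python3 - <<'E'
from h import *
a=snap("top","top0");b=snap("scene","scene0")
for c in(a,b): print(-c["R"].T@np.ravel(c["t"]),c["K"][0,0])
s=ctrl.sense();print(s["time_s"],s["eef_pos"],s["ee_rot"],s["force"],s["grip_width"])
E
```

```text
[-107.97291309 -208.575922   1493.87517719] 514.683372117133
[-215.9541688  -823.03568889  601.20324728] 420.6759588789856
0.1 [229.53432253 471.90258846 230.79989956] [-2.52804315e-04  2.24475721e-01  9.74479510e-01 -5.21893054e-04] [0.13018141 0.77099116 0.47286336] 0.9995728645775015
```

View pics/top0.png

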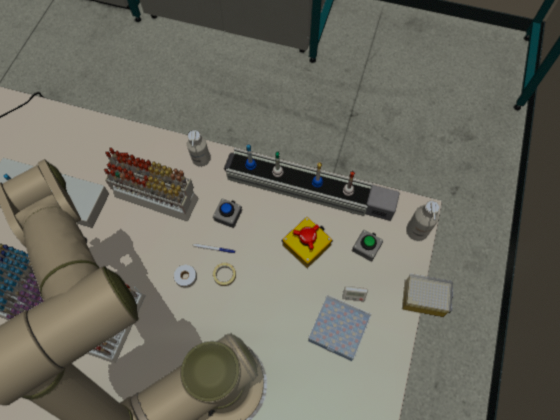

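View pics/scene0.png

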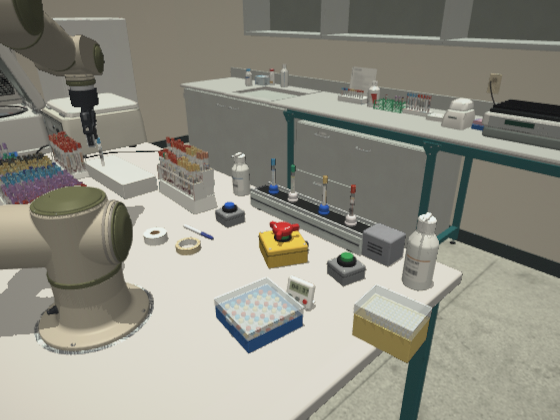

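The top view shows the red button near (308,237), green near (369,242) and blue near (227,209). The pen is at about (215,248), the timer at (355,293), and the arm is clear on the left. Next I'll enlarge the buttons.

```bash
python3 - <<'E'
from h import *
c=dict(np.load('pics/top0.npz'));im=c["img"]
cv2.imwrite('pics/crop0.png',cv2.resize(im[200:280,275:395],None,fx=6.5,fy=6.5,interpolation=cv2.INTER_CUBIC))
for n,p,z in (("red",(308,237),96),("green",(369,242),62),("blue",(227,209),62),("timer",(355,293),62),("pen",(215,248),10),("tall",(428,215),100),("convL",(228,168),59),("convR",(396,205),59)): print(n,ray(c,*p,z).round())
b,g,r=[im[...,i].astype(int) for i in range(3)]
m=(r>120)&(g<60)&(b<60); v,u=np.nonzero(m[210:265,280:335]); print("redcent",u.mean()+280,v.mean()+210,len(u))
m=(g>60)&(r<g*.5)&(b<g*.7); v,u=np.nonzero(m[228:256,352:388]); print("greencent",u.mean()+352,v.mean()+228,len(u))
E
```

```text
red [ 456. -116.   96.]
green [ 507. -292.   62.]
blue [487. 150.  62.]
timer [ 342. -289.   62.]
pen [373. 154.  10.]
tall [ 625. -438.  100.]
convL [626. 195.  59.]
convR [ 652. -345.   59.]
redcent 307.6363636363636 234.32900432900433 231
greencent 369.03370786516854 240.5505617977528 89
```

View pics/crop0.png

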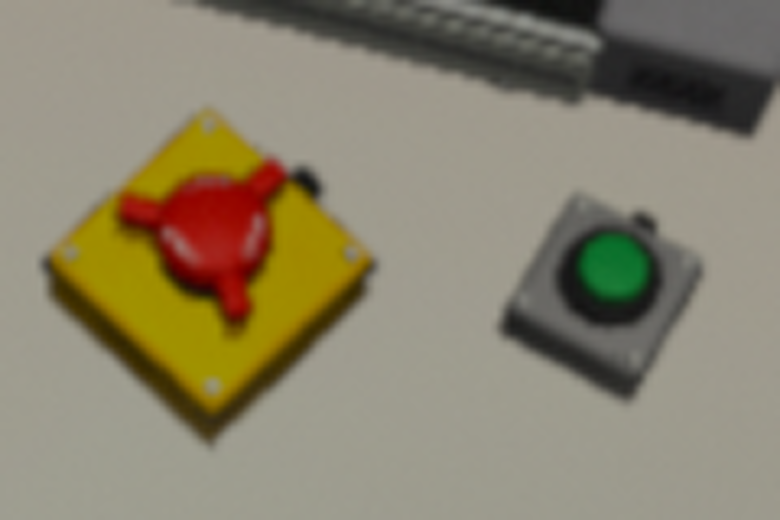

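```bash
python3 - <<'E'
from h import *
c=dict(np.load('pics/top0.npz'))
f=lambda x,y,z: ray(c,(x+.5)/6.5-.5+275,(y+.5)/6.5-.5+200,z)
h=f(216,228,90);print("hub",h)
for p in((122,207),(283,170),(236,322)):
    d=f(*p,86)-h; print(d[:2].round(),np.degrees(np.arctan2(d[1],d[0])).round(1))
print("green",f(614,266,62))
s=[f(*p,55)[:2] for p in((208,107),(374,263),(212,410),(48,258))];print("box",np.mean(s,0),np.round(s))
E
python3 -m handwheel '[[[1,0.3,-0.78,0.3,0],[1,0.3,-0.78,0.3,0],[1,0.3,-0.78,0,0],[1,0.3,-0.78,0,0],[1,0.3,-0.78,0,0],[1,0.3,-0.78,0,0],[1,0.3,-0.78,0,0],[1,0.3,-0.78,0,0],[1,0.3,-0.78,0,0],[1,0.3,-0.78,0,0]]]' 20
```

```text
hub [ 465.25399055 -112.89053915   90.        ]
[-1. 44.] 91.0
[ 38. -21.] -29.3
[-40. -21.] -152.6
green [ 511.25395182 -291.2008421    62.        ]
box [ 464.35567536 -112.07567842] [[ 538.  -90.]
 [ 484. -185.]
 [ 393. -133.]
 [ 443.  -40.]]
time_s: 1.1
eef_pos: [379.8, 80.4, 261.2]
ee_rot: [-0.0, 0.224, 0.974, 0.0]
force: [0.5, 0.7, -0.0]
grip_width: -0.001
grip_force: 0.0
```

```bash
python3 -m handwheel '[[[1,0.2,-0.48,0,-1],[1,0.2,-0.48,0,-1],[1,0.2,-0.48,0,-1],[1,0.2,-0.48,0,-1],[1,0.2,-0.48,0,-1],[1,0.2,-0.48,0,-1],[1,0.2,-0.48,0,-1],[1,0.2,-0.48,0,-1],[1,0,0,0,0]]]'
python3 - <<'E'
from h import *
c=snap("wrist","w1");C=-c["R"].T@np.ravel(c["t"]);print(C,c["R"].round(2).tolist(),c["K"][0,0])
s=ctrl.sense();print(s["eef_pos"],s["ee_rot"],s["force"],s["joints"])
print(proj(c,[465,-113,90]),proj(c,[511,-291,62]),proj(c,s["eef_pos"]))
E
```

```text
time_s: 2.0
eef_pos: [460.1, -112.0, 260.6]
ee_rot: [-0.0, 0.709, 0.705, -0.0]
force: [0.4, 0.4, 0.1]
grip_width: 0.002
grip_force: 0.0
[460.3688588  -38.49525315 402.17545643] [[1.0, -0.0, -0.0], [-0.0, -0.96, 0.28], [-0.0, -0.28, -0.96]] 303.21448649450707
[ 459.6701313  -110.64216047  260.67956337] [-6.56234306e-04  7.07073509e-01  7.07139723e-01 -1.85900051e-04] [-1.09279247 -0.95261417 -0.0644869 ] [-4.84757420e-01  1.76036439e-01  1.59539915e+00  3.41525973e-05
  1.37152077e+00 -4.84857844e-01]
[284.83321145 193.00495908] [319.5461896  320.09091514] [279.37667553 265.61350377]
```

View pics/w1.png

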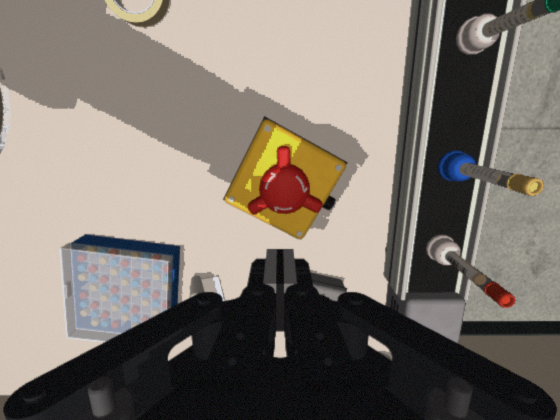

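The wrist view is clear: the red head is at about (285,187), with lugs at (284,150), (254,210) and (320,206). The shut fingertip is at (280,255). I'll enlarge this to refine the position.

```bash
python3 - <<'E'
from h import *
c=dict(np.load('pics/w1.npz'))
im=cv2.resize(c["img"][110:245,215:355],None,fx=4.4,fy=4.4,interpolation=cv2.INTER_CUBIC)
# model overlay of current estimate
def pt(X):
    u,v=proj(c,X); return (int((u-215+.5)*4.4),int((v-110+.5)*4.4))
def model(h,th,col):
    for r,z in((16,96),(27.5,88)):
        cv2.polylines(im,[np.array([pt([h[0]+r*np.cos(a),h[1]+r*np.sin(a),z]) for a in np.linspace(0,6.28,60)])],True,col,1)
    for k in range(3):
        a=np.radians(th+120*k);d=np.array([np.cos(a),np.sin(a)]);n=np.array([-d[1],d[0]])
        cv2.polylines(im,[np.array([pt([*(h+d*x+n*y),91.5]) for x,y in((25,-7),(45,-7),(45,7),(25,7))])],False,col,1)
    a=0
model(np.array([465,-111.]),90.5,(255,255,0))
cv2.imwrite('pics/ov1.png',im)
E
```

```text
(no output)
```

View pics/ov1.png

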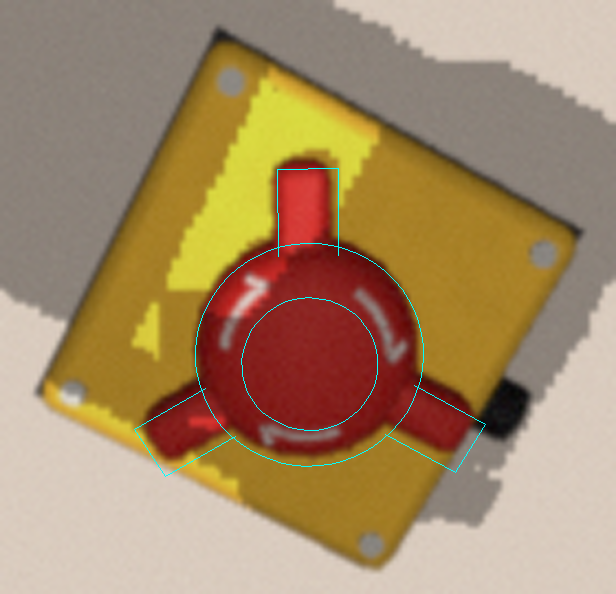

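```bash
python3 -m handwheel '[[[1,0.1,0,-0.7,0],[1,0,0,-0.7,0],[1,0,0,-0.7,0],[1,0,0,-0.7,0],[1,0,0,-0.2,0],[1,0,0,0,0],[1,0,0,0,0]]]'
```

```text
time_s: 2.75
eef_pos: [465.4, -110.0, 112.8]
ee_rot: [0.001, 0.706, 0.708, 0.0]
force: [-0.2, -0.5, 0.5]
grip_width: 0.002
grip_force: 0.0
```

```bash
python3 -m handwheel '[[[1,0,0,-0.06,0],[1,0,0,-0.06,0],[1,0,0,-0.06,0],[1,0,0,-0.04,0],[1,0,0,-0.016,0],[1,0,0,-0.016,0],[1,0,0,-0.016,0],[1,0,0,-0.016,0],[1,0,0,-0.016,0],[1,0,0,-0.016,0]]]'; python3 -m handwheel '[[[1,0,0,-0.016,0],[1,0,0,-0.016,0],[1,0,0,-0.016,0],[1,0,0,-0.016,0],[1,0,0,-0.016,0]]]'
```

```text
time_s: 3.75
eef_pos: [464.7, -109.9, 95.5]
ee_rot: [0.0, 0.707, 0.707, -0.0]
force: [-1.1, 0.3, 2.3]
grip_width: 0.001
grip_force: 0.9
time_s: 4.25
eef_pos: [464.8, -110.0, 91.9]
ee_rot: [0.0, 0.707, 0.707, 0.0]
force: [-0.6, 1.3, 4.2]
grip_width: -0.0
grip_force: 2.1
```

Contact came at 96 mm as expected. Next: 4.5 mm more to reach about 87.5 mm.

```bash
python3 -m handwheel '[[[1,0,0,-0.016,0],[1,0,0,-0.016,0],[1,0,0,-0.016,0],[1,0,0,-0.016,0],[1,0,0,-0.016,0],[1,0,0,-0.01,0]]]'
```

```text
time_s: 4.85
eef_pos: [464.7, -109.9, 87.0]
ee_rot: [0.0, 0.707, 0.707, 0.0]
force: [-0.5, 1.2, 6.7]
grip_width: -0.002
grip_force: 3.5
```

```bash
python3 -m handwheel '[[[1,0,0,-0.01,0],[1,0,0,0,0]]]';  python3 -m handwheel '[[[1,0,0,0.1,0],[1,0,0,0.2,0],[1,0,0,0.3,0],[1,0,0,0.3,0],[1,0,0,0,0],[1,0,0,0,0]]]'
python3 - <<'E'
from h import *
snap("wrist","w2",(200,60,340,270),2.8)
c=dict(np.load('pics/w2.npz'));s=ctrl.sense();print(s["eef_pos"])
print(-c["R"].T@np.ravel(c["t"]), proj(c,[464.5,-110,96]),proj(c,[464.5,-110,89]))
E
```

```text
time_s: 5.05
eef_pos: [464.8, -110.0, 86.9]
ee_rot: [0.0, 0.707, 0.707, 0.0]
force: [-1.0, 1.3, 9.8]
grip_width: -0.001
grip_force: 4.7
time_s: 5.65
eef_pos: [464.6, -109.9, 131.3]
ee_rot: [0.0, 0.707, 0.707, -0.0]
force: [0.5, -0.1, -0.4]
grip_width: -0.0
grip_force: 0.0
[ 464.38835993 -109.76568282  130.94512233]
[464.27170526 -36.34302196 272.88354689] [280.08785173 241.74187369] [280.0800426  237.58131127]
```

View pics/w2.png

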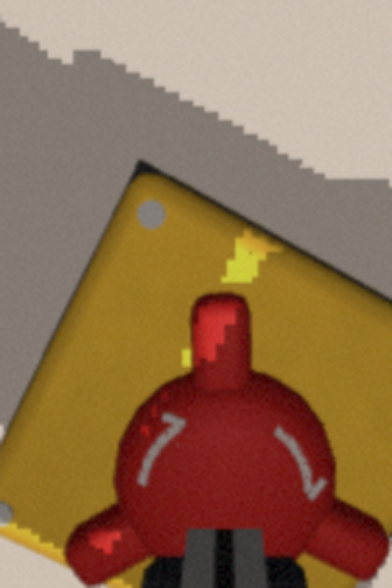

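The force reached 9.8 N at the hard stop, so the button should be latched. The crop shows the upper lug at image angle about 91.5°, with its tip at crop (221,296). Now I'll put the finger on the -x side of that lug and push +x.

```bash
python3 -m handwheel '[[[1,-0.3,0.43,0,0],[1,-0.3,0.43,0,0],[1,0,0,0,0],[1,0,0,-0.4,0],[1,0,0,-0.4,0],[1,0,0,-0.4,0],[1,0,0,0,0],[1,0,0,0,0]]]'
python3 - <<'E'
from h import *
snap("wrist","w3",(150,130,410,310),2.8)
c=dict(np.load('pics/w3.npz'));s=ctrl.sense();print(s["eef_pos"],s["force"])
E
```

```text
time_s: 6.5
eef_pos: [434.9, -67.2, 71.6]
ee_rot: [-0.0, 0.707, 0.707, -0.0]
force: [0.1, -0.4, -0.0]
grip_width: 0.002
grip_force: 0.0
[435.14741205 -67.25867945  72.0424829 ] [-0.1607799   0.08380639 -0.1948117 ]
```

View pics/w3.png

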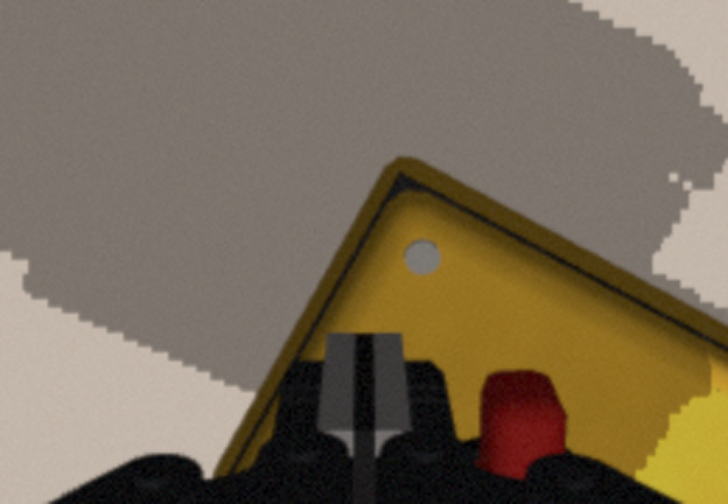

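The finger (crop 365,380) stands left of the lug (crop 522,420) with a gap of about 5–13 mm. Pushing +x.

```bash
python3 -m handwheel '[[[1,0.03,0,0,0],[1,0.03,0,0,0],[1,0.03,0,0,0],[1,0.03,0,0,0],[1,0.03,0,0,0],[1,0.03,0,0,0],[1,0.03,0,0,0],[1,0.03,0,0,0],[1,0.03,0,0,0],[1,0.03,0,0,0]]]' ; python3 -m handwheel '[[[1,0.03,0,0,0],[1,0.03,0,0,0],[1,0.03,0,0,0],[1,0.03,0,0,0]]]'; python3 -m handwheel '[[[1,0.03,0,0,0],[1,0.03,0,0,0],[1,0.03,0,0,0],[1,0.03,0,0,0]]]'
python3 - <<'E'
from h import *
snap("wrist","w4",(150,130,410,310),2.8);snap("scene","s4",(230,190,350,290),3.2)
a=cv2.imread('pics/w4.png');b=cv2.imread('pics/s4.png');b=cv2.resize(b,(384,320))
im=np.zeros((600,800,3),np.uint8);im[:252,:364]=cv2.resize(a,(364,252));im[:320,380:764]=b
b0=np.load('pics/scene0.npz')["img"][190:290,230:350];im[270:590,0:384]=cv2.resize(b0,(384,320),interpolation=2)
cv2.imwrite('pics/m4.png',im)
E
```

```text
time_s: 7.55
eef_pos: [449.7, -66.8, 71.4]
ee_rot: [-0.0, 0.707, 0.707, -0.0]
force: [-0.8, 1.7, 0.3]
grip_width: 0.003
grip_force: 0.7
time_s: 7.95
eef_pos: [455.9, -67.0, 71.5]
ee_rot: [0.0, 0.707, 0.707, 0.0]
force: [-0.9, 0.7, 1.0]
grip_width: 0.001
grip_force: 0.5
time_s: 8.35
eef_pos: [461.8, -67.0, 71.5]
ee_rot: [-0.0, 0.707, 0.707, -0.0]
force: [-1.5, 0.5, -0.6]
grip_width: 0.001
grip_force: 0.6
```

View pics/m4.png

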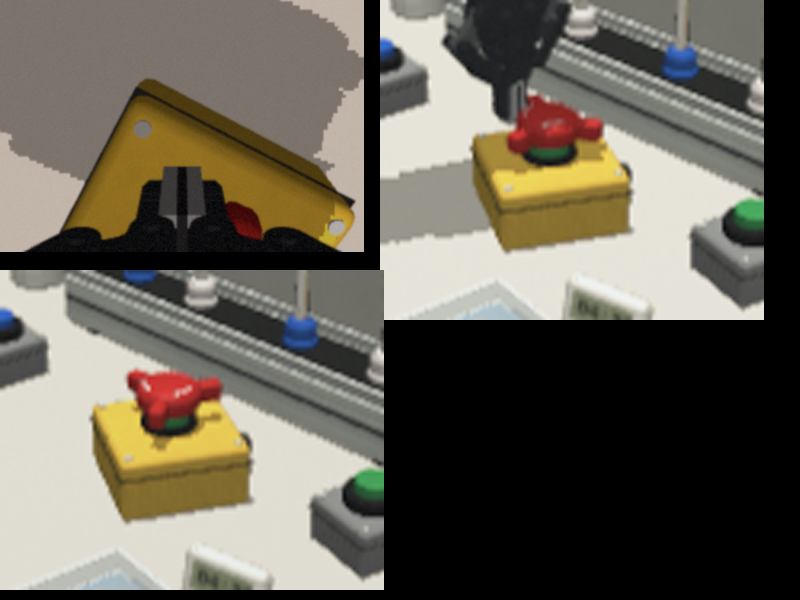

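```bash
python3 - <<'E'
from h import *
c1=dict(np.load('pics/w1.npz'));c2=dict(np.load('pics/w2.npz'))
p=ray(c1,215+301/4.4-.5,110+158/4.4-.5,91);print(p)
for z in(84,91): print(z,proj(c2,[p[0],p[1],z]),"seen",200+221/2.8-.5,60+296/2.8-.5)
E
python3 -m handwheel '[[[1,0.03,0,0,0],[1,0.03,0,0,0]]]'; python3 -m handwheel '[[[1,0.03,0,0,0],[1,0,0,0,0]]]'
```

```text
[463.03112762 -63.52794227  91.        ]
84 [277.81644009 165.00645472] seen 278.42857142857144 165.21428571428572
91 [277.7411855  166.68427335] seen 278.42857142857144 165.21428571428572
time_s: 8.65
eef_pos: [464.7, -66.9, 71.5]
ee_rot: [-0.0, 0.707, 0.707, -0.0]
force: [-2.3, -0.4, -0.1]
grip_width: -0.002
grip_force: 0.6
time_s: 8.85
eef_pos: [466.3, -66.9, 71.5]
ee_rot: [0.0, 0.707, 0.707, 0.0]
force: [-1.6, -0.2, 1.2]
grip_width: -0.002
grip_force: 0.6
```

```bash
python3 -m handwheel '[[[1,0.02,0,0,0],[1,0.02,0,0,0]]]'; python3 -m handwheel '[[[1,0.02,0,0,0],[1,0,0,0,0]]]'
python3 - <<'E'
from h import *
snap("scene","s5",(260,205,330,275),8)
E
```

```text
time_s: 9.05
eef_pos: [468.2, -66.9, 71.5]
ee_rot: [-0.0, 0.707, 0.707, -0.0]
force: [-1.6, -0.3, -1.2]
grip_width: -0.001
grip_force: 0.6
time_s: 9.25
eef_pos: [469.3, -66.9, 71.5]
ee_rot: [0.0, 0.707, 0.707, 0.0]
force: [-2.2, 0.2, 0.8]
grip_width: 0.002
grip_force: 0.6
```

View pics/s5.png

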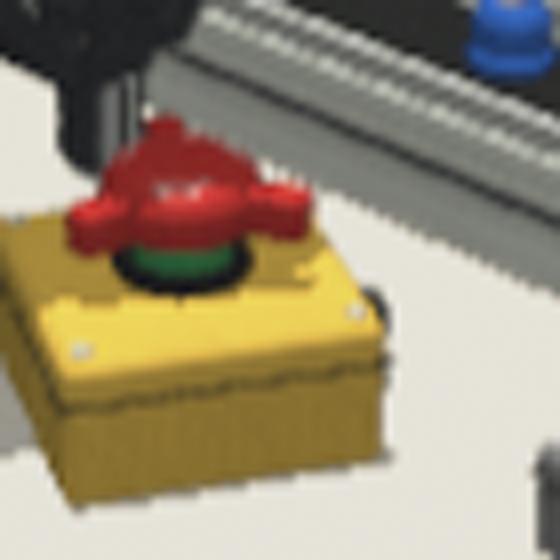

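```bash
python3 -m handwheel '[[[1,-0.06,0,0,0],[1,-0.1,0,0,0],[1,-0.1,0,0,0],[1,-0.1,0,0,0],[1,-0.1,0,0,0],[1,-0.1,0,0,0],[1,-0.1,0,0,0],[1,0,0,0.5,0],[1,0,0,0.6,0],[1,0,0,0.6,0]]]'
python3 - <<'E'
from h import *
c=dict(np.load('pics/w3.npz'))
for z in(84,91): print(z,proj(c,[463,-63.5,z]),"seen",150+522/2.8-.5,130+372/2.8-.5)
snap("scene","s6")
a=np.load('pics/scene0.npz')["img"];b=np.load('pics/s6.npz')["img"];d=np.load('pics/s5.npz')["img"]
def red(i):
    i=i[205:275,250:330].astype(int);m=(i[...,2]>70)&(i[...,1]<i[...,2]*.45);v,u=np.nonzero(m);return u.mean(),v.mean(),v.min(),v.max(),u.min(),u.max(),len(u)
print(red(a),red(d),red(b))
f=lambda i:cv2.resize(i[200:280,250:340],None,fx=4.4,fy=4.4,interpolation=2)
cv2.imwrite('pics/m6.png',np.hstack([f(a),f(b)]))
E
```

```text
time_s: 10.3
eef_pos: [435.8, -66.9, 157.5]
ee_rot: [-0.0, 0.707, 0.707, -0.0]
force: [1.1, 0.2, -0.7]
grip_width: -0.0
grip_force: 0.0
84 [339.71505701 273.28461269] seen 335.92857142857144 262.3571428571429
91 [342.64075496 280.82148802] seen 335.92857142857144 262.3571428571429
(np.float64(32.790780141843975), np.float64(23.843971631205672), np.int64(17), np.int64(34), np.int64(20), np.int64(48), 282) (np.float64(32.454861111111114), np.float64(24.4375), np.int64(15), np.int64(31), np.int64(18), np.int64(48), 288) (np.float64(32.81521739130435), np.float64(24.02173913043478), np.int64(17), np.int64(34), np.int64(20), np.int64(48), 276)
```

View pics/m6.png

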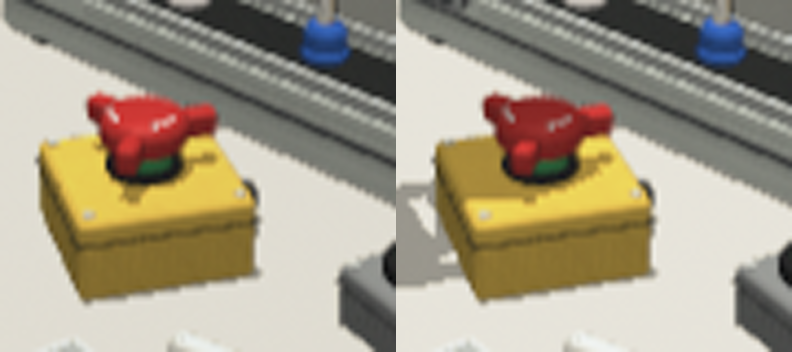

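The left and right scenes match: the button is out again and turned back. Next is the green button at about (511,-290).

```bash
python3 -m handwheel '[[[1,0.25,-0.745,0,0],[1,0.25,-0.745,0,0],[1,0.25,-0.745,0,0],[1,0.25,-0.745,0,0],[1,0.25,-0.745,0,0],[1,0.25,-0.745,0,0],[1,0,0,0,0],[1,0,0,0,0]]]'
python3 - <<'E'
from h import *
c=snap("wrist","w7");im=c["img"].astype(int);b,g,r=[im[...,i] for i in range(3)]
m=((g>50)&(r<g*.5)&(b<g*.7)).astype(np.uint8)
n,l,s,ce=cv2.connectedComponentsWithStats(m)
for i in range(1,n):
    if s[i,4]>30: print(s[i],ce[i],ray(c,*ce[i],62))
print(proj(c,[511,-290,62]),ctrl.sense()["eef_pos"])
cv2.imwrite('pics/w7.png',c["img"])
E
```

```text
time_s: 11.15
eef_pos: [510.8, -290.7, 155.8]
ee_rot: [-0.0, 0.707, 0.707, 0.0]
force: [-0.6, 1.4, -0.3]
grip_width: -0.002
grip_force: 0.0
[ 261  192   37   38 1102] [278.98366606 210.87023593] [ 509.84390419 -288.1730512    62.        ]
[280.40776071 213.02350652] [ 510.86900192 -289.93283615  156.11296002]
```

View pics/w7.png

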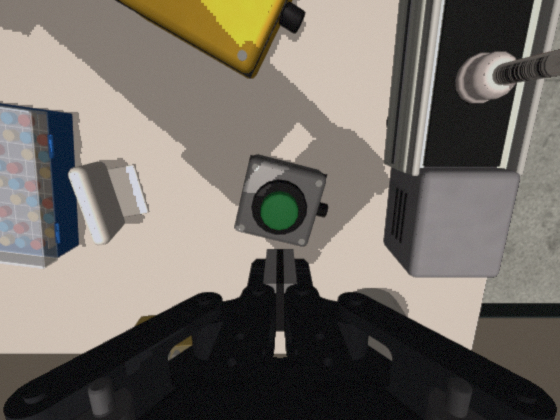

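The green button is at (279,211), i.e. about (510,-288.5), and the fingertip is 1 mm off it. Descending.

```bash
python3 -m handwheel '[[[1,-0.01,0.02,-0.6,0],[1,0,0,-0.6,0],[1,0,0,-0.4,0],[1,0,0,-0.1,0],[1,0,0,-0.06,0],[1,0,0,0,0]]]'; python3 -m handwheel '[[[1,0,0,-0.04,0],[1,0,0,-0.02,0],[1,0,0,-0.02,0],[1,0,0,-0.02,0],[1,0,0,-0.02,0],[1,0,0,-0.02,0]]]'
```

```text
time_s: 11.8
eef_pos: [511.0, -289.3, 69.4]
ee_rot: [0.001, 0.707, 0.708, 0.0]
force: [-0.2, 0.1, 0.2]
grip_width: 0.005
grip_force: 0.0
time_s: 12.4
eef_pos: [510.7, -289.5, 61.5]
ee_rot: [0.0, 0.707, 0.707, -0.0]
force: [-0.8, -0.3, 2.0]
grip_width: -0.001
grip_force: 0.8
```

```bash
python3 -m handwheel '[[[1,0,0,-0.02,0],[1,0,0,-0.02,0],[1,0,0,-0.02,0],[1,0,0,-0.02,0],[1,0,0,-0.02,0]]]'; python3 -m handwheel '[[[1,0,0,-0.014,0],[1,0,0,0,0]]]'
```

```text
time_s: 12.9
eef_pos: [510.7, -289.5, 56.6]
ee_rot: [0.0, 0.707, 0.707, -0.0]
force: [-1.4, 1.1, 3.9]
grip_width: 0.002
grip_force: 2.2
time_s: 13.1
eef_pos: [510.7, -289.4, 56.1]
ee_rot: [0.0, 0.707, 0.707, -0.0]
force: [-1.0, 0.9, 5.9]
grip_width: -0.0
grip_force: 2.9
```

```bash
python3 -m handwheel '[[[1,0,0,-0.014,0],[1,0,0,0,0]]]'; python3 -m handwheel '[[[1,0,0,0.1,0],[1,0,0,0.2,0],[1,0,0,0.6,0],[1,0,0,0.6,0],[1,0,0,0.6,0],[1,0,0,0,0],[1,0,0,0,0]]]'
python3 - <<'E'
from h import *
a=np.load('pics/scene0.npz')["img"];b=snap("scene","s8")["img"]
f=lambda i:cv2.resize(i[150:310,175:390],(400,298),interpolation=2)
cv2.imwrite('pics/m8.png',np.hstack([f(a),f(b)]))
E
```

```text
time_s: 13.3
eef_pos: [510.8, -289.5, 56.0]
ee_rot: [0.0, 0.707, 0.707, -0.0]
force: [-3.2, 3.4, 11.2]
grip_width: -0.0
grip_force: 5.5
time_s: 14.0
eef_pos: [510.6, -289.4, 160.2]
ee_rot: [0.0, 0.707, 0.707, 0.0]
force: [-0.3, 0.1, 0.1]
grip_width: -0.001
grip_force: 0.0
```

View pics/m8.png

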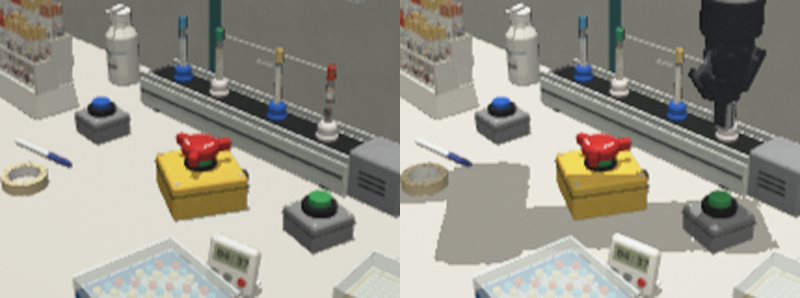

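The green button reached its stop at 11 N and came back up. Everything else in the scene stands as it did at the start.

```bash
python3 -c "
from rig import ctrl
print(ctrl.finish_job())"
```

```text
the job is handed in; nothing more can be done
None
```

I handed the job in at about 14 s; the hand-in gave no verdict. The red button was pressed to its stop (about 10 N) and let go, then twisted by a lug until it popped out and turned back. Green was pressed to its stop and came back up. The latch itself I inferred from the 10 N at the stop and the lug sitting low in the wrist picture. Blue was never touched, and nothing in the final picture had visibly moved.

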